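# Bottle and stopper a drill-core sample

## Task

Put the long piece of drill core from the wooden rack into the steel sample canister, then close the canister with the stopper that fits its neck: set it in upright and fully home, flange flat on the rim, without dropping it in. Keep the canister standing, let go of everything, and leave the other things where they are.

Things in the scene. Friction and masses are not known exactly. Their poses are not given: they have to be found in the camera images.
- canister: Loose open steel sample canister, 0.9 kg, standing upright: 90 mm diameter body up to 82 mm, a shoulder to 98 mm, then a short neck that widens slightly to the mouth, 132 mm high in all. Round about its z axis (up). Origin: centre of its underside; inner floor 5 mm above it.
- canister_mouth (a point): Centre of the canister's mouth in the plane of the rim, 132 mm above the underside. The rim is 60 mm across outside, the hole about 51 mm across at the mouth, narrowing to about 46 mm at the bottom of the neck (34 mm down), below which the inside widens to 82 mm.
- long_core: The sample: a grey stone cylinder (drill core) 85 mm long, 28 mm diameter, 0.14 kg, the longest of three cores standing upright in the rack. Origin: centre of its lower end; its z axis runs along it to the upper end. It stands in a hole 30 mm deep, so its top is about 100 mm above the table.
- rack: Fixed light wooden block, 70 mm (its x) by 210 mm (its y) by 45 mm high, with three 31 mm wide round holes in a row along its y axis, 68 mm apart, 30 mm deep, the middle one at its centre. Origin: centre of its underside. One core stands in each hole.
- stopper: The stopper that fits: black rubber, 78 mm high, 0.12 kg, standing on its narrow end. A tapered plug 40 mm across at its lower end and 49 mm at its top, 30 mm long; then a round flange 62 mm across and 8 mm thick (30 to 38 mm above the underside); then a round knob 24 mm across up to 78 mm. The smaller of two stoppers of the same shape. Origin: centre of its underside, z up along its axis.
- stopper_flange (a point): Point on the stopper's axis in the plane of the flange's underside, 30 mm above the stopper's underside; it meets the canister_mouth when the stopper is home.
- stopper_grip (a point): Point on the stopper's axis in the knob, 62 mm above the stopper's underside (24 mm above the flange's top): the place to grip, from above.
- big_stopper: Bystander: the larger stopper, too big for the canister: same shape, 83 mm high, plug 55 to 66 mm across, flange 82 mm. Origin: centre of its underside.
- short_core_a: Bystander: shorter core, 60 mm long, 28 mm diameter, upright in the rack (top about 75 mm above the table). Origin: centre of its lower end.
- short_core_b: Bystander: another core like short_core_a.
- bowl_a: Bystander: open steel bowl, 180 mm across, 60 mm high. Origin: centre of its underside.
- bowl_b: Bystander: open steel bowl, 160 mm across, 55 mm high. Origin: centre of its underside.
- sieve_pan: Bystander: dark round sieve pan, 170 mm across, 45 mm high. Origin: centre of its underside.
- hammer: Bystander: hammer lying on the table near the robot. Origin: under its middle.
- jar: Bystander: closed white jar, 66 mm across, 85 mm high. Origin: centre of its underside.
Things that resemble listed ones, but are neither listed nor needed, are in the scene too. What is shaped like the canister but blue or green is not meant.

How it is judged:
By the outcome, as a careful person would: the job done as asked, in the order asked, and still so for the second after the job is handed in, with the robot touching nothing.
It also fails if it takes over 58 s, if anything falls off the work surface, if the arm or the gripper's body presses on something with over 40 N, if the wrist force passes 120 N, or if a joint passes its speed limit or range.

## Robot

A 6-joint arm with a two-finger parallel gripper is mounted at the origin on the work surface. World frame = base frame: x ahead of the robot, y to its left, z up, the work surface at z = 0. Lengths are in m, angles in rad, forces in N, time in s.
With the tool pointing down it reaches from about 0.275 to 0.825 m from the base axis. Payload 4.9 kg.
Tool frame: the origin (TCP) lies midway between the tips of the shut fingers; the grasp point (between the pads) lies 19 mm behind it (grip_point_offset is the distance from the TCP to the grasp point, in m); z points along the fingers, x is the direction in which the jaws open and shut, and the axes are right-handed (so a half turn about z gives the same grasp; the last joint's range is limited). The gripper opens to 85 mm and grips with 20 to 120 N. Pads are 22 mm wide; open, the fingers measure 114 mm over their backs; the gripper's body (76 mm by 85 mm) begins 54 mm behind the grasp point. The pads swing forward as they close: fully open they stand 13 mm farther back than shut.
Start: joints at [1.023, 0.326, -0.193, 1.052, 0, 1.437], TCP at [0.221, 0.504, 0.231] pointing down, gripper open.
Joint ranges: [-2.65, 2.65], [-0.97, 1.79], [-1.3, 1.35], [-1.93, 2.1], [-1.47, 1.37], [-3.14, 3.14]. Speed limits (rad/s): [2.57, 2.57, 3.14, 3.14, 3.14, 3.14].

## Interface

Orientations are given as a rotation vector (axis times angle).
In Python, from cell import * gives the robot as it stands. Calls block until the motion is done:
- movep(position, orientation): joint-space move of the TCP to a pose.
- move_l(position, velocity=0.15, rot=None, until_force=None): straight line of the TCP; rot=None keeps the orientation; velocity is the mean speed in m/s. With until_force (N) it stops when the force on the tool has changed by that much, and returns True; else False.
- set_joints(angles): joint-space move.
- let_go() and grab(newtons=None): open the fingers fully, or close them until they stop; newtons is the grip in N (None keeps the last).
- sleep(seconds).
- ik(position, orientation): joint angles nearest the present ones, or None.
- get_state(): the state.
- grab_frame(name): name is "side" or "top" or "wrist"; returns a dict with "img" (384x512x3 uint8, red, green, blue), "fx", "fy", "cx", "cy" (pixels), "cam_to_world" (4x4, takes a point from camera to world coordinates); the wrist camera has in their place "T_tool_cam" (4x4, takes a point from camera to tool coordinates, whose origin is the TCP and whose axes are the tool frame's). Camera axes: x right, y down, z forward; pixel columns grow to the right and rows downward; lengths in m; the calibration is good to about 2 mm. A picture is of the moment at which its call begins: read the wrist's pose just before it. There is no depth.
A pose or a line that the arm cannot do raises MotionError and nothing moves.
- sign_off(): hands the job in, once; it reports no verdict.
Trained networks look in the newest picture that a camera, given by its name, has taken for a name from the list of things; names that differ only in an ending like _2 or _b are one class to them, and where a whole thing is asked for, a point or a joint stands for the part that bears it (a point fixed in the world has none). Each returns a list of dicts, best first, with "score" (0 to 1); they miss things now and then, are a little off and sometimes report something else, mostly with a low value. They report only what shows in the picture. A call takes as long as a camera call. They do not tell look-alikes from the thing itself.
- spot_in(camera, name): "centre" ([column, row] in pixels, amid what is visible of it).
- silhouettes(camera, name): "mask" (384x512 bool, what is visible of it) and "centre" ([column, row] in pixels, amid what is visible of it).
- tip_of(camera, name): "centre" ([column, row] in pixels: a listed point, or the origin of a listed thing).
The state is a dict: "clock": time; "q": joint angles; "joint_velocities": joint speeds; "tau": joint torques, N m; "position": TCP position; "eef_rot": TCP orientation; "contact_force": force on the tool from outside, world axes, zero at the start; "wrist_torque": the same for the moment, N m; "finger_gap": opening from 0.0 (shut) to 1.0 (fully open).
Only numpy, scipy, OpenCV 4.12 (cv2) and the standard library are available. Lean on these libraries where they do the work, as an engineer would, in place of code of your own. Each camera call takes 0.05 s, during which the arm holds its last target.

## Working session

There is one attempt and no reset: what is moved stays moved. The work goes in short steps, each a Python script; the robot and the scene stay as the last script left them, time stands still between calls to the robot, and variables do not carry over. Pictures are saved under pics/ and viewed, and the job is handed in when it is done.

```bash
ls; mkdir -p pics; python3 - <<'E'
from cell import *
import cv2
for n in ("side","top","wrist"):
    f=grab_frame(n); cv2.imwrite(f"pics/a_{n}.png",cv2.cvtColor(f["img"],cv2.COLOR_RGB2BGR)); 
    print(n,f["fx"],f["cx"],f["cy"]); print(f.get("cam_to_world",f.get("T_tool_cam")).tolist() if hasattr(f.get("cam_to_world",f.get("T_tool_cam")),'tolist') else f.get("cam_to_world",f.get("T_tool_cam")))
s=get_state(); print(s["clock"],s["position"],s["eef_rot"],s["contact_force"],s["finger_gap"])
E
```

```text
pics
side 348.0431809157143 255.66878973901518 187.62232636654215
[[0.8435087042752086, -0.3411924066023135, 0.4148262377054761, 0.12025150275508195], [-0.5366900719415674, -0.5661317579228936, 0.6256665240769153, -0.6884340222095275], [0.021373640104434353, -0.7503882823898942, -0.6606516428198981, 0.7531814797194162], [0.0, 0.0, 0.0, 1.0]]
top 373.6036155860469 256.50793627064536 187.97566636930492
[[0.02262575627299668, -0.9902386291171421, 0.13753375061154313, 0.40938609522723635], [-0.9996948616417741, -0.02377354250868225, -0.006708374141469116, -0.0630302532331325], [0.009912555679995301, -0.13734000175036795, -0.9904743637061487, 1.0087974625989742], [0.0, 0.0, 0.0, 1.0]]
wrist 337.7319096936889 257.50766191420917 188.812236062145
[[0.9999997485462772, -0.00015239794010090386, 0.0006925909695362429, 0.0002588129730412003], [-4.01429032417455e-05, 0.9629055884028657, 0.2698385187683164, -0.0688049067355214], [-0.0007080225494638804, -0.26983847871902844, 0.9629053401589747, -0.14480022853752217], [0.0, 0.0, 0.0, 1.0]]
0.15 [0.22091276 0.50321839 0.23068357] [ 2.62995097e+00  1.71741054e+00 -1.89189919e-03] [ 0.01043255 -0.6547205   0.14887028] 0.9985430019377828
```

View pics/a_side.png

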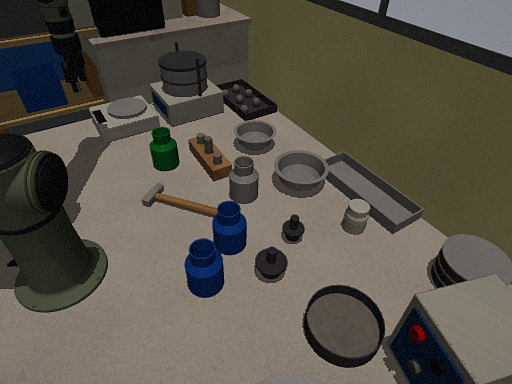

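View pics/a_top.png

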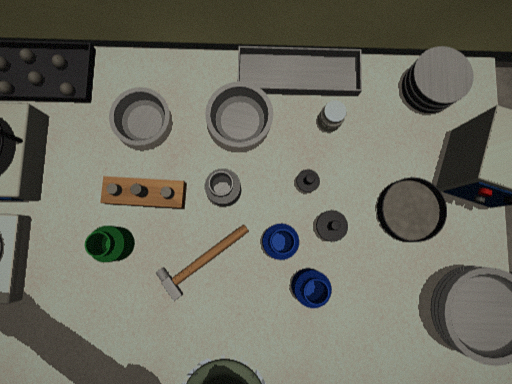

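View pics/a_wrist.png

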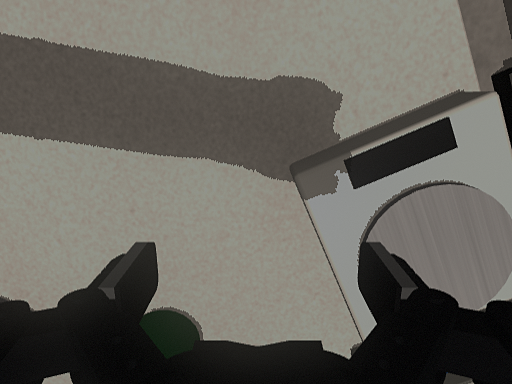

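Candidates:
- **Canister:** the grey one at top (223,186), side (243,180). The look-alikes are blue at top (280,241) and (311,288), and green at (108,243).
- **Stopper:** the small one at top (307,181), or the big one at (331,225).
- **Long core:** top (115,189), (137,189) or (167,192). The middle one looks tallest.

I'll check these in close crops and triangulate.

```bash
cat > h.py <<'E'
from cell import *
import cv2, numpy as np
from scipy.spatial.transform import Rotation as R
def ray(f,uv,T=None):
    T=np.array(f["cam_to_world"]) if T is None else T
    d=T[:3,:3]@np.array([(uv[0]-f["cx"])/f["fx"],(uv[1]-f["cy"])/f["fy"],1.]); return T[:3,3],d/np.linalg.norm(d)
def atz(f,uv,z,T=None):
    o,d=ray(f,uv,T); return o+d*(z-o[2])/d[2]
def tri(rs):
    A=sum(np.eye(3)-np.outer(d,d) for o,d in rs); b=sum((np.eye(3)-np.outer(d,d))@o for o,d in rs)
    p=np.linalg.solve(A,b); return p,[np.linalg.norm(np.cross(p-o,d)) for o,d in rs]
def proj(f,p,T=None):
    T=np.array(f["cam_to_world"]) if T is None else T
    c=T[:3,:3].T@(np.array(p)-T[:3,3]); return np.array([f["fx"]*c[0]/c[2]+f["cx"],f["fy"]*c[1]/c[2]+f["cy"]])
def wristT(f,s):
    T=np.eye(4);T[:3,:3]=R.from_rotvec(s["eef_rot"]).as_matrix();T[:3,3]=s["position"]
    return T@np.array(f["T_tool_cam"])
E
python3 - <<'E'
from h import *
F={n:grab_frame(n) for n in("side","top")}
a=cv2.resize(F["side"]["img"][110:270,175:325],None,fx=2.6,fy=3.6*.72,interpolation=cv2.INTER_CUBIC)
b=cv2.resize(F["top"]["img"][150:260,90:360],None,fx=2.9,fy=2.9,interpolation=cv2.INTER_CUBIC)
cv2.imwrite("pics/b1.png",a[...,::-1]);cv2.imwrite("pics/b2.png",b[...,::-1])
for nm in("long_core","canister_mouth","canister","stopper","stopper_flange","stopper_grip","rack"):
  for c in("side","top"):
    print(nm,c,[(np.round(d["centre"],1).tolist(),round(float(d["score"]),2)) for d in tip_of(c,nm)])
E
```

```text
long_core side [([205.3, 154.6], 0.53)]
long_core top [([144.3, 192.2], 0.6)]
canister_mouth side [([161.2, 127.2], 0.9), ([229.8, 210.4], 0.89), ([201.5, 248.4], 0.7), ([244.7, 157.2], 0.69)]
canister_mouth top [([313.9, 292.2], 0.95), ([96.8, 247.5], 0.7), ([281.1, 239.4], 0.67), ([226.7, 190.2], 0.62)]
canister side [([165.9, 163.3], 0.82), ([228.9, 243.1], 0.81), ([244.6, 195.6], 0.72), ([204.5, 282.3], 0.63), ([289.7, 232.0], 0.37)]
canister top [([312.0, 285.0], 0.96), ([117.3, 240.9], 0.91), ([223.5, 189.9], 0.87), ([208.5, 254.3], 0.55)]
stopper side [([293.1, 235.5], 0.9)]
stopper top [([305.1, 185.8], 0.72)]
stopper_flange side [([293.5, 229.3], 0.96)]
stopper_flange top [([304.7, 180.0], 0.82)]
stopper_grip side [([295.6, 218.7], 0.93)]
stopper_grip top [([311.1, 176.2], 0.65)]
rack side [([209.9, 162.1], 0.57), ([185.9, 206.5], 0.54)]
rack top [([146.1, 191.7], 0.81)]
```

View pics/b1.png

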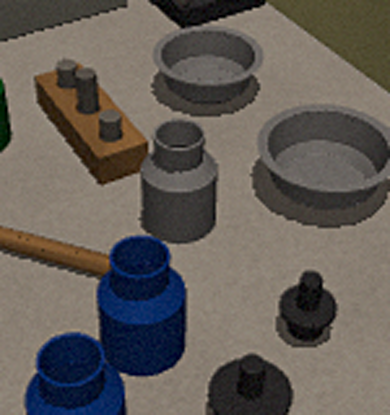

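View pics/b2.png

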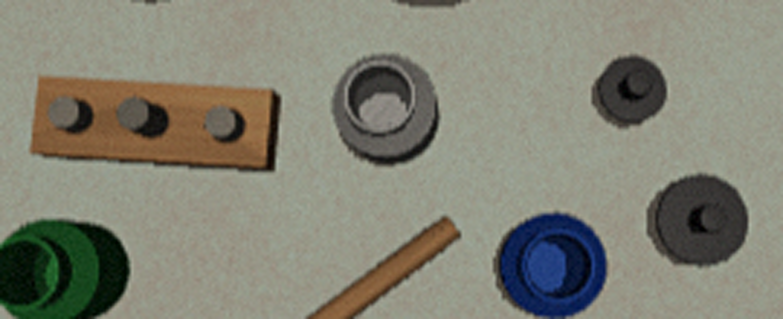

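The crops show that the middle core is the longest, the grey canister is upright, and the stopper with the smaller flange is the one at (307,181). Next I'll triangulate and take a closer look with the wrist camera.

```bash
python3 - <<'E'
from h import *
F={n:grab_frame(n) for n in("side","top")}
def pair(n,s,t): 
    p,e=tri([ray(F["side"],s),ray(F["top"],t)]); print(n,p.round(4),np.round(e,4))
pair("core top",(208.5,138.5),(136,188.5))
pair("mouth",(244,162.5),(220.8,185))
pair("stop top",(294.5,217),(309.5,179))
print(atz(F["top"],(136,188.5),.1),atz(F["top"],(220.8,184.7),.132),atz(F["top"],(310,178.8),.078))
# rack corners at z=.045 from top
for uv in((103.5,176.5),(184.5,181),(101,203),(182,208)): print(atz(F["top"],uv,.045).round(3))
print(get_state()["clock"])
E
```

```text
core top [0.5284 0.2256 0.0987] [0.0012 0.0012]
mouth [0.5391 0.0146 0.1305] [0.003 0.003]
stop top [ 0.5666 -0.2037  0.079 ] [0.0023 0.0023]
[0.52720383 0.22566241 0.1       ] [0.53693955 0.0158181  0.132     ] [ 0.56528683 -0.20397868  0.078     ]
[0.564 0.33  0.045]
[0.557 0.118 0.045]
[0.494 0.331 0.045]
[0.486 0.121 0.045]
1.05
```

```bash
python3 - <<'E'
from h import *
for rv in ([np.pi,0,0],[0,np.pi,0]):
  for p in([.527,.2257,.25],[.537,.016,.25],[.565,-.204,.25]): 
    q=ik(p,rv); print(rv,None if q is None else np.round(q,2))
try:
    movep([.5275,.2257,.25],[np.pi,0,0])
except MotionError as e: print(e); raise SystemExit
s=get_state();f=grab_frame("wrist");T=wristT(f,s);print(s["clock"],s["position"])
im=f["img"].copy()
for z in(.1,):
  u=proj(f,[.5275,.2257,z],T).astype(int); print(u); cv2.circle(im,u.tolist(),2,(255,0,0),-1)
cv2.imwrite("pics/c.png",im[...,::-1])
E
```

```text
[3.141592653589793, 0, 0] [ 0.28  0.36 -0.1   1.12  0.    1.85]
[3.141592653589793, 0, 0] [-0.11  0.29 -0.19  1.09  0.    1.46]
[3.141592653589793, 0, 0] [-0.47  0.41 -0.02  1.14  0.    1.1 ]
[0, 3.141592653589793, 0] [ 0.28  0.36 -0.1   1.12  0.   -1.29]
[0, 3.141592653589793, 0] [-0.11  0.29 -0.19  1.09  0.   -1.68]
[0, 3.141592653589793, 0] [-0.47  0.41 -0.02  1.14  0.   -2.04]
2.5833 [0.52688053 0.22658555 0.24996933]
[258 175]
```

View pics/c.png

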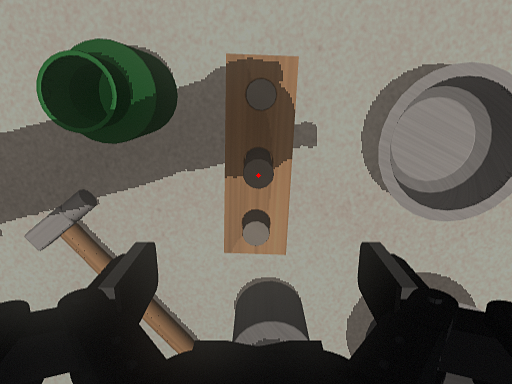

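```bash
python3 - <<'E'
from h import *
move_l([.5275,.227,.14],.25); print(move_l([.5275,.227,.076],.1,until_force=8))
grab(40); s=get_state(); print(s["finger_gap"],s["contact_force"],s["position"])
move_l([.5275,.227,.22],.15); s=get_state(); print(s["clock"],s["finger_gap"],s["contact_force"])
for n in("wrist","side"):
  f=grab_frame(n);cv2.imwrite(f"pics/d_{n}.png",f["img"][...,::-1])
E
```

```text
False
0.31219969224163585 [-0.48330149 -0.08394533  3.9262993 ] [0.52768555 0.22708477 0.07644674]
5.6917 0.31301574161193674 [ 0.60407743  0.19214918 -0.7916279 ]
```

View pics/d_wrist.png

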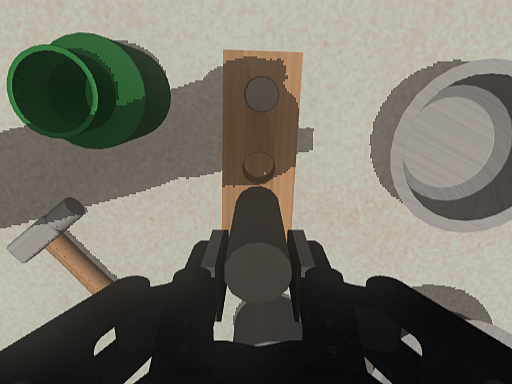

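View pics/d_side.png

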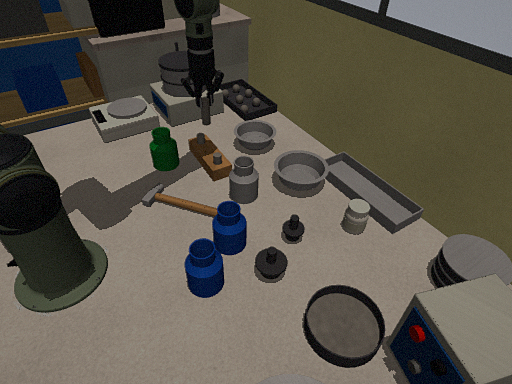

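```bash
python3 - <<'E'
from h import *
s=get_state();f=grab_frame("wrist");T=wristT(f,s);p=s["position"]
print("top",proj(f,p+[0,0,.024],T),"bot",proj(f,p+[0,0,-.061],T))
movep([.538,-.045,.25],[np.pi,0,0])
s=get_state();f=grab_frame("wrist");T=wristT(f,s);print(s["clock"],s["position"])
u=proj(f,[.538,.0155,.132],T);print(u)
im=f["img"].copy(); cv2.circle(im,u.astype(int).tolist(),2,(255,0,0),-1)
cv2.imwrite("pics/e.png",im[...,::-1])
print([(d["centre"],d["score"]) for d in tip_of("wrist","canister_mouth")])
E
```

```text
top [258.39969431 273.13577453] bot [258.19593309 205.59726266]
6.9083 [ 0.53795786 -0.04411924  0.24978768]
[257.98242736 107.09322794]
[([264.4, 103.4], 0.95), ([108.3, 282.4], 0.77)]
```

View pics/e.png

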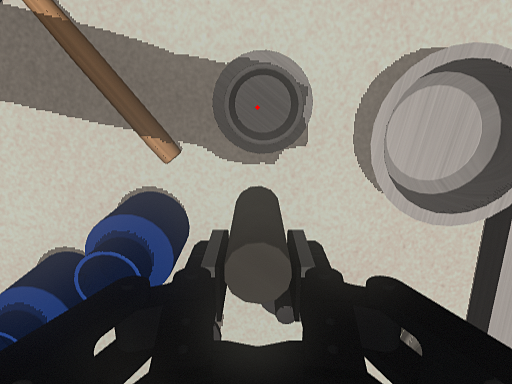

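```bash
python3 - <<'E'
from h import *
s=get_state();f=grab_frame("wrist");T=wristT(f,s)
g=cv2.cvtColor(f["img"],cv2.COLOR_RGB2GRAY)
c=cv2.resize(cv2.createCLAHE(4,(2,2)).apply(g[40:165,200:325]),None,fx=4.6,fy=4.6,interpolation=cv2.INTER_CUBIC)
cv2.imwrite("pics/e2.png",c)
for uv in((264.4,103.4),(266,104)): print(atz(f,uv,.132,T))
E
```

```text
[0.54284077 0.01873779 0.132     ]
[0.54405115 0.01830142 0.132     ]
```

View pics/e2.png

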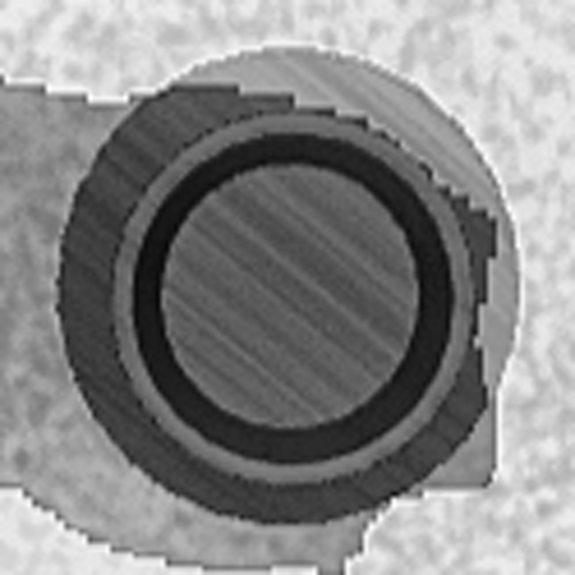

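```bash
python3 - <<'E'
from h import *
X,Y=.5418,.0175
move_l([X,Y,.25],.2)
move_l([X,Y,.21],.2)
print(move_l([X,Y,.139],.08,until_force=6)); s=get_state(); print(s["position"],s["contact_force"],s["clock"])
f=grab_frame("wrist");cv2.imwrite("pics/f.png",f["img"][...,::-1])
f=grab_frame("side");cv2.imwrite("pics/f2.png",cv2.resize(f["img"][100:230,170:330],None,fx=4,fy=4)[...,::-1])
E
```

```text
False
[0.54226024 0.01743906 0.1395132 ] [ 0.004648    0.01416666 -0.50784064] 8.9083
```

View pics/f.png

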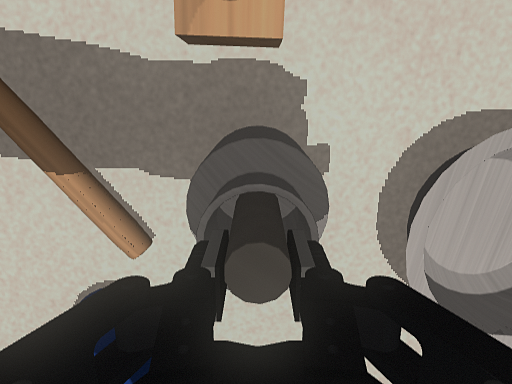

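View pics/f2.png

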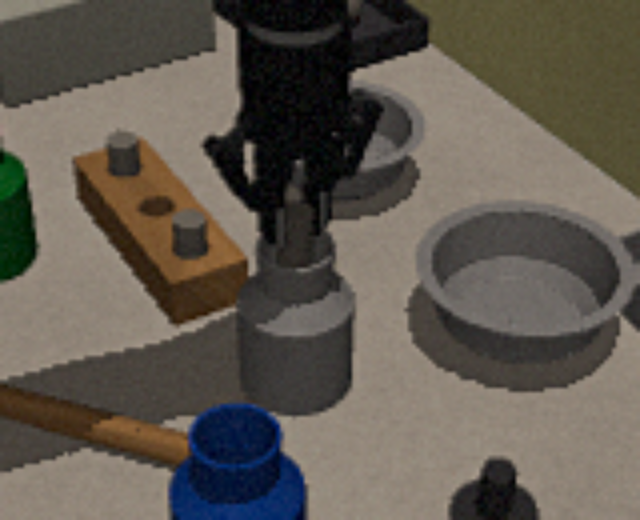

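The core is centred in the mouth, with no contact. I'll release it.

```bash
python3 - <<'E'
from h import *
let_go(); sleep(.4)
move_l([.542,.0175,.22],.2)
movep([.542,-.045,.25],[np.pi,0,0])
s=get_state();f=grab_frame("wrist");T=wristT(f,s);print(s["clock"],s["finger_gap"])
cv2.imwrite("pics/g.png",f["img"][...,::-1])
c=cv2.resize(f["img"][40:165,190:325],None,fx=4,fy=4,interpolation=cv2.INTER_CUBIC)
cv2.imwrite("pics/g2.png",cv2.convertScaleAbs(c,alpha=1.6)[...,::-1])
print([(d["centre"],d["score"],atz(f,d["centre"],.132,T)) for d in tip_of("wrist","canister_mouth")[:1]])
E
```

```text
10.9583 0.9962664583416674
[([101.0, 277.7], 0.89, array([ 0.40490181, -0.12976971,  0.132     ]))]
```

View pics/g2.png

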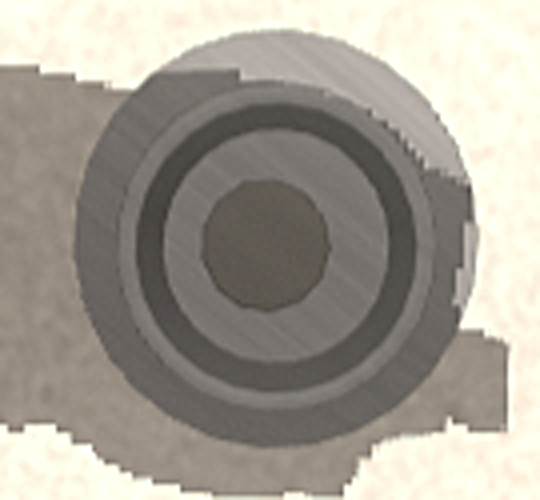

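View pics/g.png

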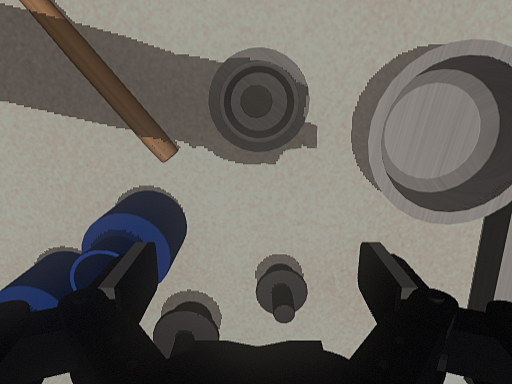

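The core stands upright inside the canister. Next I'll re-measure the mouth from rim centre (259,101.5) and look at the stopper.

```bash
python3 - <<'E'
from h import *
s=get_state();f=grab_frame("wrist");T=wristT(f,s)
print("mouth",atz(f,(259,101.5),.132,T))
movep([.566,-.25,.22],[np.pi,0,0])
s=get_state();f=grab_frame("wrist");T=wristT(f,s);print(s["clock"],s["position"])
im=f["img"].copy()
for z,col in((.078,(255,0,0)),(.038,(0,255,0))):
  u=proj(f,[.566,-.204,z],T);print(u); cv2.circle(im,u.astype(int).tolist(),1,col,-1)
cv2.imwrite("pics/h.png",im[...,::-1])
o=(int(u[0])-80,max(0,int(u[1])-80)); print(o)
c=cv2.resize(im[o[1]:o[1]+150,o[0]:o[0]+160],None,fx=4,fy=4,interpolation=cv2.INTER_CUBIC)
cv2.imwrite("pics/h2.png",cv2.convertScaleAbs(c,alpha=2)[...,::-1])
E
```

```text
mouth [0.54139164 0.01932392 0.132     ]
11.95 [ 0.56594047 -0.24853624  0.21989667]
[257.95584469 124.70993915]
[257.87005658 121.15554914]
(177, 41)
```

View pics/h.png

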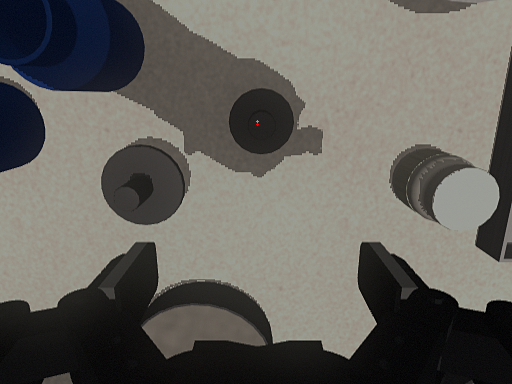

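View pics/h2.png

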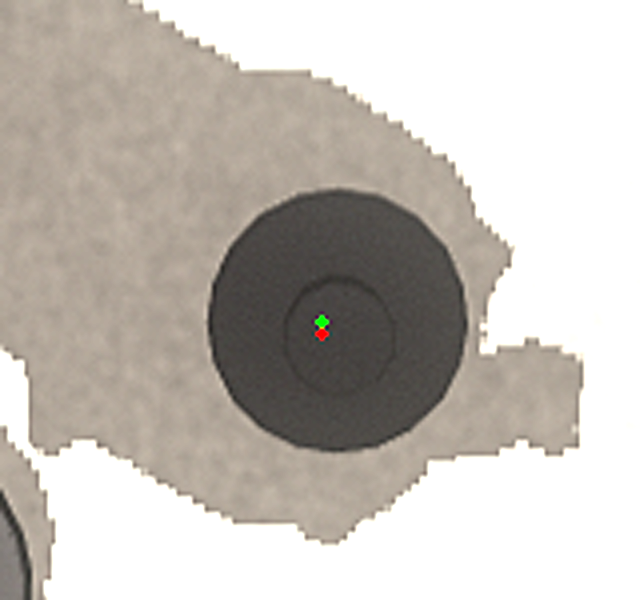

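```bash
python3 - <<'E'
from h import *
X,Y=.5693,-.204
movep([X,Y,.16],[np.pi,0,0])
move_l([X,Y,.1],.15);print(move_l([X,Y,.0445],.06,until_force=6)); print(get_state()["position"])
grab(40); s=get_state(); print(s["finger_gap"],s["contact_force"],s["position"])
move_l([X,Y,.06],.05); s=get_state();print(s["contact_force"])
move_l([X,Y,.25],.2); s=get_state(); print(s["clock"],s["finger_gap"],s["position"],s["contact_force"])
f=grab_frame("wrist");T=wristT(f,s);im=f["img"].copy()
for z in(.0335,-.0445+.038,-.0445): print(proj(f,s["position"]+[0,0,z],T))
cv2.imwrite("pics/i.png",im[...,::-1])
cv2.imwrite("pics/i2.png",cv2.convertScaleAbs(cv2.resize(im[180:340,170:345],None,fx=3.5,fy=3.5),alpha=2)[...,::-1])
f=grab_frame("side");u=proj(f,s["position"]).astype(int);print(u)
cv2.imwrite("pics/i3.png",cv2.convertScaleAbs(cv2.resize(f["img"][u[1]-50:u[1]+60,u[0]-60:u[0]+60],None,fx=5,fy=5,interpolation=cv2.INTER_CUBIC),alpha=1.6)[...,::-1])
E
```

```text
False
[ 0.56967557 -0.20416605  0.04489674]
0.27369557778761344 [-1.20411801  1.10022026  2.75852241] [ 0.5693574  -0.20405839  0.04474226]
[-0.16218626  0.20494156 -1.78169927]
16.175 0.27080323829759756 [ 0.56857649 -0.2036414   0.24863529] [ 0.39195458 -0.5377118  -1.7732339 ]
[258.45041144 286.02574491]
[258.30038785 241.18186739]
[258.21121186 214.52607666]
[301 166]
```

View pics/i2.png

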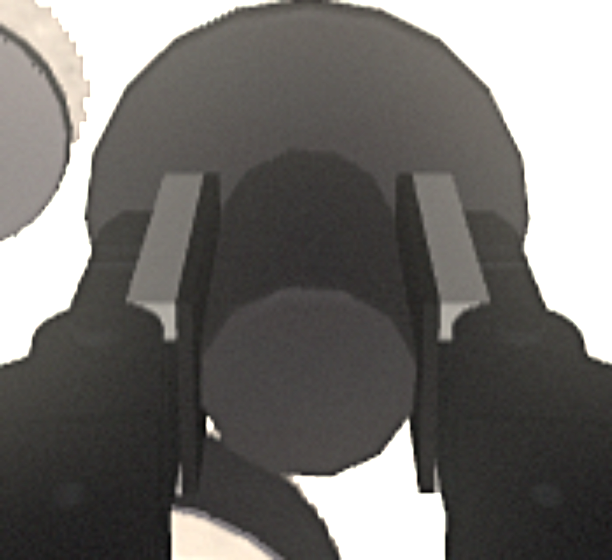

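View pics/i3.png

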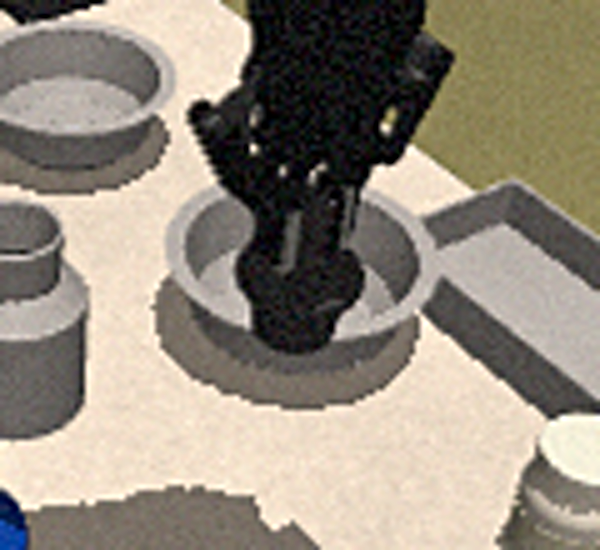

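```bash
python3 - <<'E'
from h import *
X,Y=.5415,.0185
movep([X,Y,.25],[np.pi,0,0]); move_l([X,Y,.195],.15); s=get_state(); print(s["position"],s["contact_force"],s["clock"])
for n in("side","top"):
  f=grab_frame(n);u=proj(f,[X,Y,.15]).astype(int)
  cv2.imwrite(f"pics/j_{n}.png",cv2.convertScaleAbs(cv2.resize(f["img"][u[1]-60:u[1]+60,u[0]-60:u[0]+60],None,fx=4.5,fy=4.5,interpolation=cv2.INTER_CUBIC),alpha=1.5)[...,::-1])
f=grab_frame("wrist");cv2.imwrite("pics/j_w.png",cv2.convertScaleAbs(f["img"],alpha=1.5)[...,::-1])
E
```

```text
[0.54184433 0.01741883 0.19512725] [ 0.87353892 -0.48799417 -0.69342457] 17.6917
```

View pics/j_side.png

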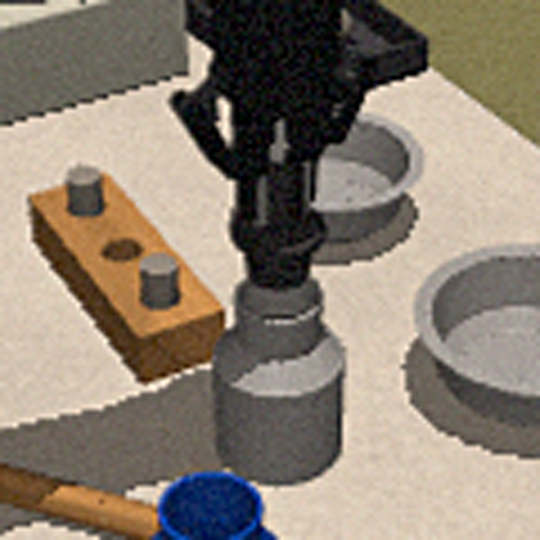

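View pics/j_w.png

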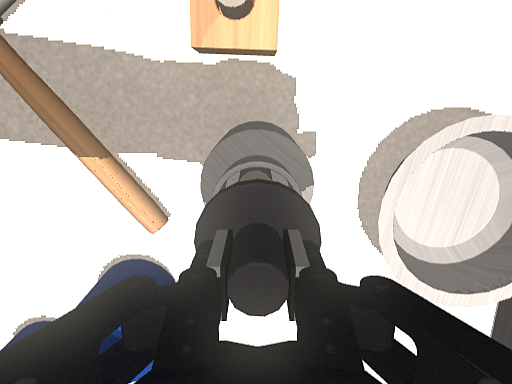

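The side view shows the plug (278) above the mouth (279), aligned. Now I'll insert it with a force guard.

```bash
python3 - <<'E'
from h import *
X,Y=.5415,.0185
def st(t): s=get_state(); print(t,s["position"].round(4),s["contact_force"].round(2),round(s["clock"],2)); return s
r=move_l([X,Y,.160],.06,until_force=6); st(r)
if not r:
    r=move_l([X,Y,.1435],.02,until_force=8); st(r)
f=grab_frame("side");u=proj(f,[X,Y,.12]).astype(int)
cv2.imwrite("pics/k.png",cv2.convertScaleAbs(cv2.resize(f["img"][u[1]-50:u[1]+50,u[0]-50:u[0]+50],None,fx=5.5,fy=5.5,interpolation=cv2.INTER_CUBIC),alpha=1.5)[...,::-1])
E
```

```text
False [0.5416 0.0185 0.16  ] [ 0.63 -0.51 -1.04] 18.57
True [0.5415 0.0184 0.1469] [-1.94 -0.19  4.91] 19.23
```

View pics/k.png

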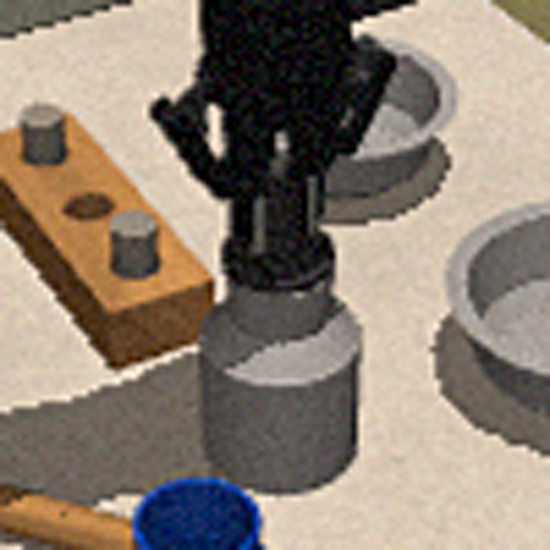

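```bash
python3 - <<'E'
from h import *
X,Y=.5415,.0185
def st(t): s=get_state(); print(t,s["position"].round(4),s["contact_force"].round(2),round(s["clock"],2)); return s
st(move_l([X,Y,.1440],.02,until_force=10))
let_go(); sleep(.3); st("open")
move_l([X,Y,.24],.15); movep([X,-.045,.25],[np.pi,0,0]); s=st("up"); sleep(.2)
s=get_state();f=grab_frame("wrist");T=wristT(f,s)
for z,r in((.170,.031),(.18,.012)): print(proj(f,[X,Y,z],T))
cv2.imwrite("pics/l_w.png",cv2.convertScaleAbs(f["img"],alpha=1.5)[...,::-1])
f=grab_frame("side");u=proj(f,[X,Y,.12]).astype(int)
cv2.imwrite("pics/l_s.png",cv2.convertScaleAbs(cv2.resize(f["img"][u[1]-50:u[1]+50,u[0]-50:u[0]+50],None,fx=5.8,fy=5.8,interpolation=cv2.INTER_CUBIC),alpha=1.8)[...,::-1])
E
```

```text
True [0.5417 0.0184 0.1469] [-2.21  0.61  5.96] 19.48
open [0.5415 0.0185 0.1462] [-0.19 -0.99  0.07] 20.42
up [ 0.5409 -0.0459  0.2488] [-0.12  0.58 -1.07] 21.56
[258.99950328 104.3596404 ]
[259.06433719 104.80136763]
```

View pics/l_w.png

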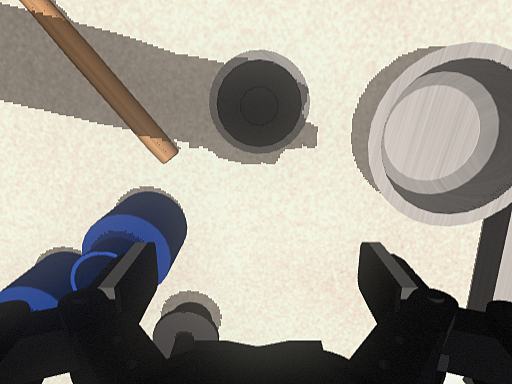

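View pics/l_s.png

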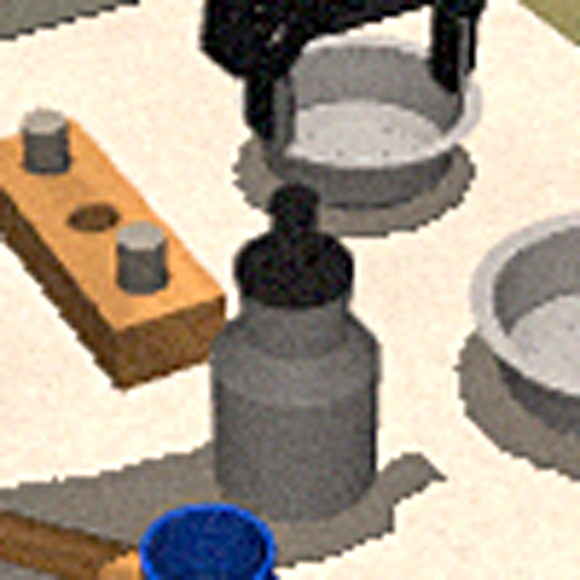

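The stopper is home, upright and flush. In the wrist view the knob (259,105) sits concentric with the flange (259,104), and in the side view the flange is flat on the rim. The canister is standing and the gripper is clear, so I'm handing in.

```bash
python3 - <<'E'
from h import *
f=grab_frame("top");cv2.imwrite("pics/m.png",f["img"][...,::-1])
print(sign_off())
E
```

```text
the job is handed in; nothing more can be done
None
```

View pics/m.png

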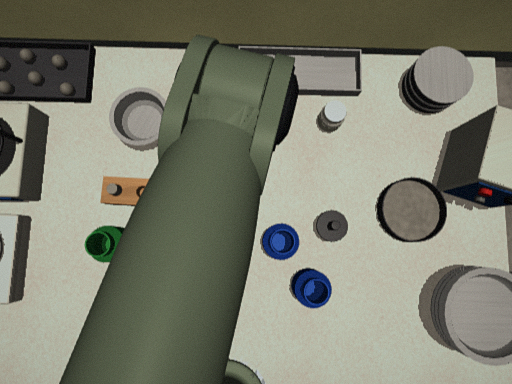

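I put the long core (the middle one in the rack) into the grey canister, closed the canister with the smaller stopper, and handed the job in at about 22 s of the 58 s allowed.

- **Core:** I released it about 70 mm above the canister floor, because the fingers don't fit through the neck. The wrist picture taken before closing shows it standing upright inside.
- **Stopper:** It met the rim at tool height 0.1469 m, against 0.1467 m expected for fully home. After release, the wrist picture shows the knob concentric with the flange, and the side picture shows the flange flat on the rim.
- **Rest of the scene:** The canister is standing, the gripper is open and clear, and the bystanders in view show no movement. The arm hid the rack's right side, one bowl, the hammer and the canister in the last top picture. The hammer handle, that bowl and the rack were undisturbed in the pictures just before.
- **Disagreements:**
  - The top and wrist cameras differed by 2–4 mm on positions, and I went mostly by the wrist camera.
  - After I released the core, the network missed the grey mouth in the wrist picture and reported only a blue look-alike, so I measured the rim by eye.

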